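Show the welder what to build up on the die

ROBOT

A 6-joint arm with a two-finger parallel gripper is mounted at the origin on the work surface. World frame = base frame: x ahead of the robot, y to its left, z up, the work surface at z = 0. Lengths are in m, angles in rad, forces in N, time in s.
With the tool pointing down it reaches from about 0.25 to 0.725 m from the base axis. Payload 9.7 kg.
Tool frame: the origin (TCP) lies at the very end of the fingers, on their centre line; the grasp point (between the pads) lies arm.tcp_to_grasp behind it (arm.tcp_to_grasp is the distance from the TCP to the grasp point, in m); z points along the fingers, y is the direction in which the jaws open and shut (so a half turn about z gives the same grasp; the last joint's range is limited). The gripper opens to 85 mm and grips with 20 to 120 N. Pads are 22 mm wide; open, the fingers measure 114 mm over their backs; the gripper's body (76 mm by 85 mm) begins 54 mm behind the grasp point. The pads swing forward as they close: fully open they stand 13 mm farther back than shut.
Start: joints at [1.267, 0.087, 0.176, 1.66, 0, 1.571], TCP at [0.165, 0.525, 0.231] pointing down, gripper open.
Joint ranges: [-3.13, 3.13], [-0.85, 1.81], [-1.15, 1.24], [-2.2, 2.28], [-1.44, 1.52], [-3.14, 3.14]. Speed limits (rad/s): [2.22, 2.22, 2.57, 3.14, 3.14, 3.14].

INTERFACE

Orientations are given as a 3x3 rotation matrix whose columns are the frame's x, y, z axes.
In Python, from plant import arm, optics gives the robot as it stands.
- The arm moves only by the shell command python3 -m creep 'ROWS'. ROWS is JSON, a list of rows, each an object of numbers: "grip": the closure, from -1 (fully open) to 1 (shut); "dx", "dy", "dz": the shift along the tool's x, y, z in cm; "wx", "wy", "wz": the turn, a rotation vector about the tool's x, y, z in degrees. A call has 1 to 8 rows; each row shifts and turns the commanded pose from where the row before left it, along the tool's axes as they then stand; what a row does not reach is not made up. A row lasts 1/12 s, in which the tool goes at most 41.7 mm and 7.16 degrees, less where a joint would pass 70% of its speed; a pose out of reach is approached as far as the arm can. A call is refused whole if a number of a shift passes 4.17 or a number of a turn 7.16, either way. A call with a gripper value outside its range is refused whole. The fingers move at their own pace and stop on an object; the grip force is fixed at half the most. Time passes only in rows, so rows that do not move let the fingers close. It gives the time, the measured TCP pose, the force and the opening at its end, in the units of the state.
- arm.get_obs(): the state, without advancing time (a new reading comes with each control period).
- optics.snapshot(name): name is "scene" or "side" or "wrist"; returns a dict with "pixels" (480x640x3 uint8, red, green, blue), "z_map" (480x640 float32, m along the optical axis (not along the pixel's ray), 0 where there is no reading), "fovy" (degrees; the focal length in pixels is half the picture's height over the tangent of half this angle, whatever the lens; pixels are square), "cx", "cy" (the principal point, pixels), "k1" (the pictures are not rectified: a ray, as slopes to the right and down, at radius r is drawn at 1 + k1 r^2 times it, then the intrinsics apply), "R" (3x3) and "t" (3): a world point X has camera coordinates R X + t. Camera axes: x right, y down, z forward; pixel columns grow to the right and rows downward; lengths in m; the calibration is good to about 2 mm. A picture is of the moment at which its call begins.
- arm.finish_job(): hands the job in, once; it reports no verdict.
The state is a dict: "t": time; "q": joint angles; "qvel": joint speeds; "joint_torque": joint torques, N m; "position": TCP position; "tool_rot": TCP orientation; "force": force on the tool from outside, world axes, zero at the start; "wrist_torque": the same for the moment, N m; "opening": finger opening in m.
Only numpy, scipy, OpenCV 4.12 (cv2) and the standard library are available. Lean on these libraries where they do the work, as an engineer would, in place of code of your own. Each camera call takes 0.05 s, during which the arm holds its last target.

TASK

Show the welder the two places on the steel die block in the middle of the bench that he is to build up, in the order he will weld them: first point at the core in the round insert that is snapped off short, then raise the hand about 10 cm, go across, and point at the corner lock that has a piece broken out of it. At each, bring the fingertips straight above its middle, about 2 cm off, and hold them there for two seconds; touch nothing and do not bring the fingertips down over any sound core or lock. Then draw the hand right away, at least 30 cm from the die, leaving everything lying as it is.

Things in the scene. Friction and masses are not known exactly. Their poses are not given: they have to be found in the camera images.
- die: fixed steel die half, 180 (x) x 200 (y) x 60 mm high. Origin: centre of its underside, z up. Its top has a round insert 124 mm across with a pointed spreader (20 mm across, 22 high) at the centre and five cores on a circle of 43 mm radius, 51 mm apart; a lock at each corner, 71 (x) and 74 (y) mm from the middle. Cores and locks change places. Nothing on it rises over 24 mm above its top face.
- core_broken: the broken core: a kidney-shaped steel stub, about 37 x 24 mm in plan, snapped off so that only 5 to 8 mm of it stand above the die's top face, with a rough break; the other four cores are 24 mm high. Origin: middle of its foot, on the die's top face, z up.
- lock_chipped: the chipped corner lock: a steel block 30 (x) x 44 (y) mm in plan; one end still stands 20 mm above the die's top face, the other two thirds are broken away to a rough slope 5 to 15 mm high. Origin: middle of its foot, on the die's top face, z up.
- core_round: a sound core on the die: a round steel boss 26 mm across, 24 mm high; origin: middle of its foot, on the die's top face
- core_kidney: a sound core on the die: kidney-shaped, about 37 x 24 mm in plan, 24 mm high; origin: middle of its foot, on the die's top face
- core_block: a sound core on the die: a stepped steel block 24 x 18 mm, 24 mm high; origin: middle of its foot, on the die's top face
- core_clover: a sound core on the die: three-lobed, about 32 mm across, 24 mm high; origin: middle of its foot, on the die's top face
- lock_a: a sound corner lock on the die: a chamfered steel block 30 (x) x 44 (y) x 20 mm high; origin: middle of its foot, on the die's top face
- lock_b: a sound corner lock on the die: a chamfered steel block 30 (x) x 44 (y) x 20 mm high; origin: middle of its foot, on the die's top face
- lock_c: a sound corner lock on the die: a chamfered steel block 30 (x) x 44 (y) x 20 mm high; origin: middle of its foot, on the die's top face
- copper_bar: loose copper chill bar 60 (x) x 22 x 12 mm high, lying on the die's top face between two locks; origin: centre of its underside
- hex_key: loose hexagon key, 70 mm long (x) with a 22 mm short leg, 5 mm thick, lying on the die's top face between two locks; origin: in its plane, beside the long leg
- wire_brush: loose wooden-handled wire brush, 245 mm long (x), 24 mm high, lying on its side on the bench beside the die; origin: underside, near the middle
- nozzle_a: loose ceramic torch nozzle, 20 mm across, 34 mm high, standing on the bench beside the die; origin: centre of its underside
- nozzle_b: a second nozzle like nozzle_a
- mallet: loose brass-headed hammer lying on the bench along its x; origin on its underside
- caliper: loose caliper lying on the bench in front of the die, 220 mm long along its x, 12 mm thick; origin: underside of its beam
- spare_core: loose spare core standing on the bench behind the die: a round steel boss 26 mm across on a 34 mm foot, 36 mm high; origin: centre of its underside

How it is judged:
By the outcome, as a careful person would: the job done as asked, in the order asked, and still so for the second after the job is handed in, with the robot touching nothing.
It also fails if it takes over 46 s, if anything falls off the work surface, if the arm or the gripper's body presses on something with over 40 N, if the wrist force passes 120 N, or if a joint passes its speed limit or range.

## Working session

There is one attempt and no reset: what is moved stays moved. The work goes in short steps, Python scripts to look and compute and a shell command to move; the robot and the scene stay as the last step left them, time stands still between calls to the robot, and variables do not carry over. Pictures are saved under pics/ and viewed, and the job is handed in when it is done.

```bash
ls; mkdir -p pics; python3 - <<'E'
from plant import arm, optics
import cv2,pickle
o=arm.get_obs();print(o['t'],o['position'],o['tool_rot'],o['opening'],arm.tcp_to_grasp)
S={}
for n in ['scene','side','wrist']:
    s=optics.snapshot(n);S[n]=s
    cv2.imwrite(f'pics/{n}0.png',s['pixels'][:,:,::-1]);print(n,s['fovy'],s['k1'],(-s['R'].T@s['t']))
pickle.dump(S,open('s0.pkl','wb'))
E
```

```text
pics
0.0 [0.16444987 0.5245912  0.23059288] [[-9.54206078e-01  2.99149811e-01 -3.88888402e-04]
 [ 2.99150064e-01  9.54205220e-01 -1.27999179e-03]
 [-1.18299589e-05 -1.33771193e-03 -9.99999105e-01]] 0.08506476473494544 0.0187
scene 46.87361537440225 0.015689129867088362 [ 1.03012063 -0.26480683  0.88456631]
side 50.77895651388906 -0.09375993830809681 [ 0.40376147 -0.53793999  0.5270165 ]
wrist 65.56600729857018 0.019306326923725074 [0.09758689 0.54656287 0.37366395]
```

View pics/scene0.png

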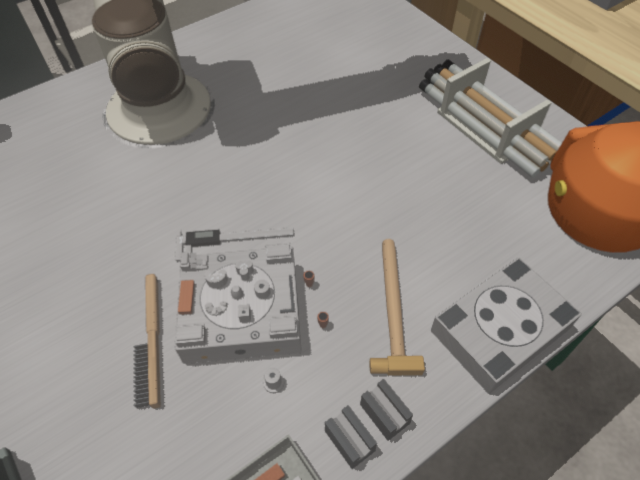

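View pics/side0.png

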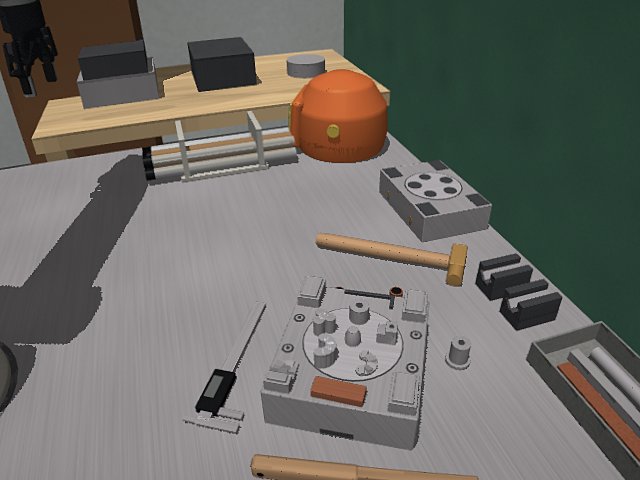

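View pics/wrist0.png

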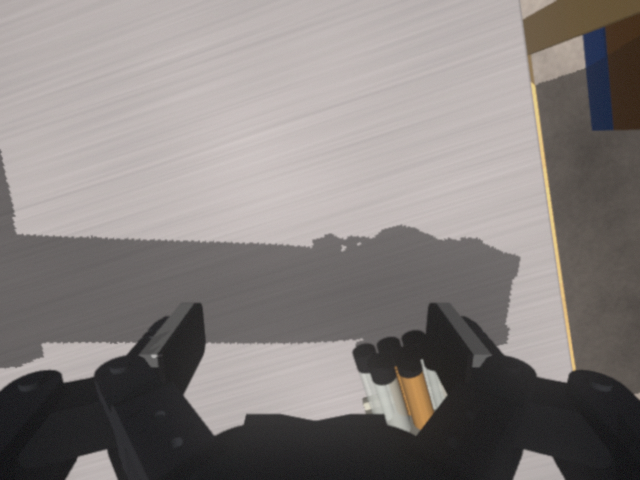

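The side view shows the stub at about (367,362) and the chipped lock at about (280,374). In the scene view they are at about (215,308) and (193,262). Next I'll build a height map from depth.

```bash
cat > h.py <<'E'
import numpy as np,cv2
def cloud(s):
    H,W=s['z_map'].shape
    f=H/2/np.tan(np.radians(s['fovy'])/2)
    u,v=np.meshgrid(np.arange(W),np.arange(H))
    x=(u-s['cx'])/f;y=(v-s['cy'])/f;xd,yd=x.copy(),y.copy()
    for _ in range(20):
        k=1+s['k1']*(x*x+y*y);x=xd/k;y=yd/k
    z=s['z_map'];P=np.stack([x*z,y*z,z],-1)
    X=(P-s['t'])@s['R'];X[z==0]=np.nan
    return X
def topview(s,c,half=.16,res=.0005):
    # colour and height raster in world frame: right=-y, up=+x
    X=cloud(s);n=int(2*half/res)
    m=np.isfinite(X[...,2])
    i=((c[0]+half-X[...,0])/res);j=((c[1]+half-X[...,1])/res)
    hm=np.full((n,n),np.nan);im=np.zeros((n,n,3),np.uint8)
    ok=m&(i>=2)&(i<n-2)&(j>=2)&(j<n-2)
    I=i[ok].astype(int);J=j[ok].astype(int);Z=X[...,2][ok];C=s['pixels'][ok]
    o=np.argsort(Z)
    for a,b,z,cc in zip(I[o],J[o],Z[o],C[o]):
        hm[a-1:a+2,b-1:b+2]=z;im[a-1:a+2,b-1:b+2]=cc
    return hm,im
E
python3 - <<'E'
import pickle,numpy as np,cv2
from h import *
S=pickle.load(open('s0.pkl','rb'))
for n,pts in [('side',[(367,362),(280,374),(353,335),(325,320),(323,350),(359,312),(387,332),(312,290),(415,303),(404,390),(338,390)]),('scene',[(215,308),(193,262),(236,292),(190,332),(284,325),(278,252)])]:
    X=cloud(S[n])
    for u,v in pts: print(n,u,v,X[v,u].round(4))
c=cloud(S['side'])[335,353][:2]
for n in ['side','scene']:
    hm,im=topview(S[n],c)
    g=np.clip((np.nan_to_num(hm)-.05)/.045*255,0,255).astype(np.uint8)
    out=cv2.applyColorMap(g,cv2.COLORMAP_JET)
    cv2.imwrite(f'pics/top_{n}.png',cv2.resize(np.hstack([out,im[:,:,::-1]]),(800,400)))
print(c)
E
```

```text
side 367 362 [ 0.5722 -0.1617  0.067 ]
side 280 374 [ 0.4675 -0.159   0.081 ]
side 353 335 [ 0.5677 -0.1257  0.0791]
side 325 320 [ 0.5422 -0.0931  0.0826]
side 323 350 [ 0.5241 -0.1414  0.0833]
side 359 312 [ 0.5877 -0.0938  0.0834]
side 387 332 [ 0.6076 -0.1374  0.0825]
side 312 290 [ 0.5444 -0.0283  0.0793]
side 415 303 [ 0.666  -0.0963  0.0783]
side 404 390 [ 0.5909 -0.2227  0.0798]
side 338 390 [ 0.5243 -0.1948  0.0733]
scene 215 308 [ 0.5744 -0.1625  0.0648]
scene 193 262 [ 0.4783 -0.15    0.0731]
scene 236 292 [ 0.5767 -0.1213  0.0786]
scene 190 332 [ 0.5974 -0.2175  0.0816]
scene 284 325 [ 0.6737 -0.0902  0.0782]
scene 278 252 [ 0.5529 -0.022   0.0808]
[ 0.56765921 -0.12568618]
```

View pics/top_side.png

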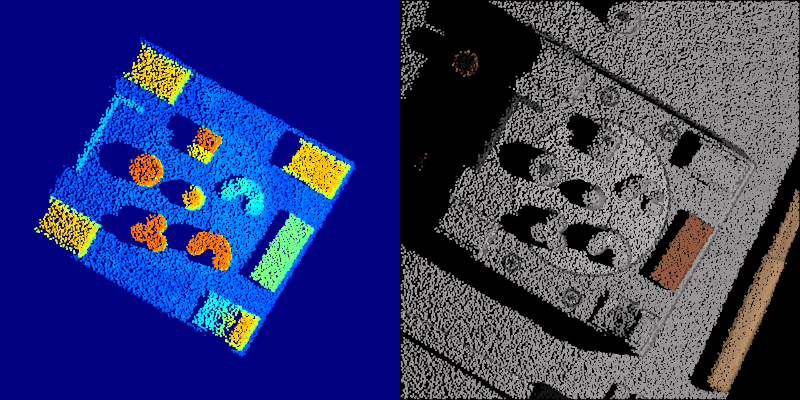

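View pics/top_scene.png

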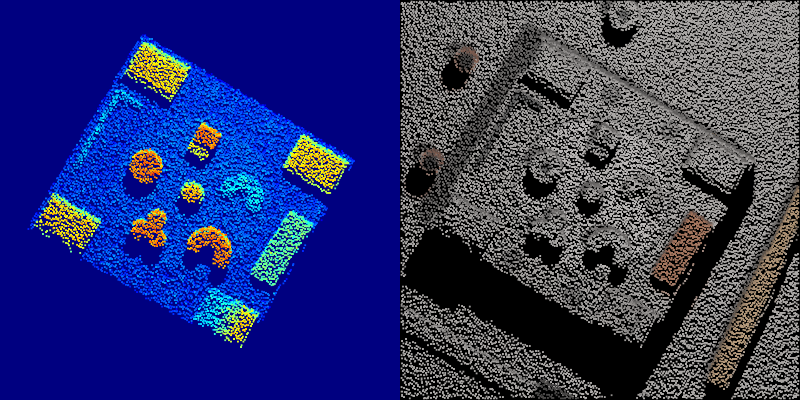

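The two height maps agree. There is one low kidney (light blue) and one lock with a broken slope (bottom). Now I'll fit the die pose, with the locks at (±71, ±74) and the cores on the 43 mm circle.

```bash
python3 - <<'E'
import pickle,numpy as np,cv2
from h import *
S=pickle.load(open('s0.pkl','rb'))
c0=np.array([.5677,-.1257])
for n in ['side','scene']:
    X=cloud(S[n]).reshape(-1,3);X=X[np.isfinite(X[:,2])]
    P=X[(X[:,2]>.056)&(X[:,2]<.09)&(np.hypot(*(X[:,:2]-c0).T)<.15)]
    r=cv2.minAreaRect((P[:,:2]*1000).astype(np.float32));print(n,'rect',r,'top z',np.median(P[:,2]))
    c=np.array(r[0])/1000;A=np.radians(r[2])
    if abs(r[1][0]-180)>abs(r[1][1]-180): A-=np.pi/2
    R=np.array([[np.cos(A),-np.sin(A)],[np.sin(A),np.cos(A)]])
    L=(P[:,:2]-c)@R
    z=P[:,2]
    for sx in(1,-1):
        for sy in(1,-1):
            w=np.array([sx*.071,sy*.074]);m=(abs(L-w)<[.019,.026]).all(1)&(z>.0655)
            q=L[m];lo,hi=np.percentile(q,[2,98],axis=0)
            print('lock',sx,sy,'nom',(c+R@w).round(4),'bbox mid',(c+R@((lo+hi)/2)).round(4),'size',(hi-lo).round(3),'z',np.percentile(z[m],[5,50,95]).round(3))
    m=(np.hypot(*L.T)<.064)&(z>.0642)
    res=.001;g=np.zeros((140,140),np.uint8);ij=((L[m]+.07)/res).astype(int);g[ij[:,0],ij[:,1]]=1
    g=cv2.morphologyEx(cv2.dilate(g,np.ones((3,3),np.uint8)),cv2.MORPH_OPEN,np.ones((5,5)))
    k,lab,st,ce=cv2.connectedComponentsWithStats(g)
    for a in range(1,k):
        if st[a,4]<60: continue
        l=np.array([ce[a][1],ce[a][0]])*res-.07+.0005
        zz=z[m][lab[ij[:,0],ij[:,1]]==a]
        ctr=(st[a,[1,0]]+st[a,[3,2]]/2)*res-.07
        print(' core',st[a,4],'loc',l.round(4),'r',np.hypot(*l).round(4),'ang',np.degrees(np.arctan2(l[1],l[0])).round(1),'w',(c+R@l).round(4),'z95',np.percentile(zz,95).round(4))
E
```

```text
side rect ((569.6041870117188, -118.85546875), (202.63243103027344, 180.82452392578125), 59.31039047241211) top z 0.06156411888583653
lock 1 1 nom [ 0.6684 -0.0915] bbox mid [ 0.6679 -0.0928] size [0.029 0.043] z [0.068 0.079 0.081]
lock 1 -1 nom [ 0.5929 -0.2187] bbox mid [ 0.5922 -0.2201] size [0.029 0.042] z [0.069 0.079 0.081]
lock -1 1 nom [ 0.5463 -0.019 ] bbox mid [ 0.5453 -0.0204] size [0.029 0.043] z [0.067 0.078 0.081]
lock -1 -1 nom [ 0.4708 -0.1463] bbox mid [ 0.471  -0.1476] size [0.029 0.043] z [0.066 0.073 0.081]
 core 677 loc [-0.0406  0.0129] r 0.0426 ang 162.4 w [ 0.5413 -0.0871] z95 0.0849
 core 761 loc [-0.0267 -0.0352] r 0.0442 ang -127.3 w [ 0.5287 -0.1354] z95 0.0847
 core 647 loc [0.0004 0.0418] r 0.0418 ang 89.4 w [ 0.5913 -0.0831] z95 0.0849
 core 331 loc [ 0.0005 -0.0025] r 0.0026 ang -77.6 w [ 0.5688 -0.1213] z95 0.082
 core 701 loc [ 0.024  -0.0354] r 0.0428 ang -55.9 w [ 0.5722 -0.1616] z95 0.0692
 core 559 loc [0.0417 0.0121] r 0.0434 ang 16.1 w [ 0.6116 -0.1298] z95 0.0845
scene rect ((572.4140625, -119.29197692871094), (199.6582794189453, 181.36677551
[... 233 characters left out ...]
[0.069 0.078 0.081]
lock -1 1 nom [ 0.5489 -0.0195] bbox mid [ 0.5492 -0.0197] size [0.03  0.042] z [0.068 0.078 0.081]
lock -1 -1 nom [ 0.4737 -0.1469] bbox mid [ 0.474  -0.1479] size [0.03 0.04] z [0.066 0.072 0.08 ]
 core 637 loc [-0.0401  0.0142] r 0.0425 ang 160.5 w [ 0.5451 -0.0867] z95 0.085
 core 725 loc [-0.0261 -0.0341] r 0.0429 ang -127.4 w [ 0.5326 -0.1354] z95 0.0849
 core 596 loc [0.0014 0.0433] r 0.0433 ang 88.2 w [ 0.5956 -0.0827] z95 0.0854
 core 307 loc [0.002  0.0006] r 0.0021 ang 16.2 w [ 0.5744 -0.1198] z95 0.0824
 core 562 loc [ 0.0235 -0.035 ] r 0.0422 ang -56.1 w [ 0.5748 -0.1614] z95 0.0685
 core 493 loc [0.0418 0.0131] r 0.0438 ang 17.4 w [ 0.6151 -0.1293] z95 0.085
```

Averaging the two views gives the core at (0.573, -0.1615), top about z 0.067. The lock is at (0.4725, -0.1475), with its middle at about z 0.072. I'll cross at z 0.23 with the gripper shut.

```bash
python3 -m creep '[{"grip":1,"dx":-1.0,"dy":-0.9},{"grip":1,"dx":-2.6,"dy":-2.35},{"grip":1,"dx":-2.6,"dy":-2.35},{"grip":1,"dx":-2.6,"dy":-2.35},{"grip":1,"dx":-2.6,"dy":-2.35},{"grip":1,"dx":-2.6,"dy":-2.35},{"grip":1,"dx":-2.6,"dy":-2.35},{"grip":1,"dx":-2.6,"dy":-2.35}]'
```

```text
invalid input at $[0]: expected keys grip, dx, dy, dz, wx, wy, wz
```

```bash
python3 -m creep '[{"grip":1,"dx":-1.0,"dy":-0.9,"dz":0,"wx":0,"wy":0,"wz":0},{"grip":1,"dx":-2.6,"dy":-2.35,"dz":0,"wx":0,"wy":0,"wz":0},{"grip":1,"dx":-2.6,"dy":-2.35,"dz":0,"wx":0,"wy":0,"wz":0},{"grip":1,"dx":-2.6,"dy":-2.35,"dz":0,"wx":0,"wy":0,"wz":0},{"grip":1,"dx":-2.6,"dy":-2.35,"dz":0,"wx":0,"wy":0,"wz":0},{"grip":1,"dx":-2.6,"dy":-2.35,"dz":0,"wx":0,"wy":0,"wz":0},{"grip":1,"dx":-2.6,"dy":-2.35,"dz":0,"wx":0,"wy":0,"wz":0},{"grip":1,"dx":-2.6,"dy":-2.35,"dz":0,"wx":0,"wy":0,"wz":0}]'
```

```text
t: 0.82
position: [0.2962, 0.2996, 0.2312]
tool_rot: [[-0.954, 0.299, 0.0], [0.299, 0.954, -0.0], [-0.0, 0.0, -1.0]]
force: [0.6, 0.3, -0.0]
opening: -0.0002
```

```bash
python3 -m creep '[{"grip":1,"dx":-2.6,"dy":-2.35,"dz":0,"wx":0,"wy":0,"wz":0},{"grip":1,"dx":-2.6,"dy":-2.35,"dz":0,"wx":0,"wy":0,"wz":0},{"grip":1,"dx":-2.6,"dy":-2.35,"dz":0,"wx":0,"wy":0,"wz":0},{"grip":1,"dx":-2.6,"dy":-2.35,"dz":0,"wx":0,"wy":0,"wz":0},{"grip":1,"dx":-2.6,"dy":-2.35,"dz":0,"wx":0,"wy":0,"wz":0},{"grip":1,"dx":-2.6,"dy":-2.35,"dz":0,"wx":0,"wy":0,"wz":0},{"grip":1,"dx":-2.6,"dy":-2.35,"dz":0,"wx":0,"wy":0,"wz":0},{"grip":1,"dx":0,"dy":0,"dz":0,"wx":0,"wy":0,"wz":0}]'; cat > d.py <<'E'
import sys,numpy as np
from plant import arm
o=arm.get_obs();t=np.array(eval(sys.argv[1]))
print(o['t'],o['position'].round(4) if hasattr(o['position'],'round') else o['position'],'opening',o['opening'],'tool cm',(np.array(o['tool_rot']).T@(t-o['position'])*100).round(2));print(np.round(o['tool_rot'],3),np.round(o['q'],2),np.round(o['force'],1))
E
python3 d.py '[.573,-.1615,.20]'
```

```text
t: 1.48
position: [0.4219, 0.0857, 0.2308]
tool_rot: [[-0.953, 0.304, 0.0], [0.304, 0.953, -0.001], [-0.001, -0.001, -1.0]]
force: [-0.1, -0.2, -0.7]
opening: 0.0002
1.4833 [0.4219 0.0857 0.2308] opening 0.00016046204724558738 tool cm [-21.91 -18.96   3.12]
[[-0.953  0.304  0.   ]
 [ 0.304  0.953 -0.001]
 [-0.001 -0.001 -1.   ]] [ 0.2  -0.2  -0.1   1.67 -0.    0.51] [-0.1 -0.2 -0.7]
```

```bash
python3 -m creep '[{"grip":1,"dx":-2.7,"dy":-2.4,"dz":0,"wx":0,"wy":0,"wz":0},{"grip":1,"dx":-2.7,"dy":-2.4,"dz":0,"wx":0,"wy":0,"wz":0},{"grip":1,"dx":-2.7,"dy":-2.4,"dz":0,"wx":0,"wy":0,"wz":0},{"grip":1,"dx":-2.7,"dy":-2.4,"dz":0,"wx":0,"wy":0,"wz":0},{"grip":1,"dx":-2.7,"dy":-2.4,"dz":0,"wx":0,"wy":0,"wz":0},{"grip":1,"dx":-2.7,"dy":-2.4,"dz":0,"wx":0,"wy":0,"wz":0},{"grip":1,"dx":-2.7,"dy":-2.4,"dz":0,"wx":0,"wy":0,"wz":0},{"grip":1,"dx":-2.5,"dy":-2.0,"dz":0,"wx":0,"wy":0,"wz":0}]';python3 -m creep '[{"grip":1,"dx":0,"dy":0,"dz":0,"wx":0,"wy":0,"wz":0},{"grip":1,"dx":0,"dy":0,"dz":0,"wx":0,"wy":0,"wz":0},{"grip":1,"dx":0,"dy":0,"dz":0,"wx":0,"wy":0,"wz":0}]'
python3 d.py '[.573,-.1615,.088]'
python3 - <<'E'
from plant import optics
import cv2,pickle
S={}
for n in ['wrist','side','scene']:
    s=optics.snapshot(n);cv2.imwrite(f'pics/{n}1.png',s['pixels'][:,:,::-1]);S[n]=s
pickle.dump(S,open('s1.pkl','wb'))
E
```

```text
t: 2.15
position: [0.5683, -0.1554, 0.2311]
tool_rot: [[-0.954, 0.3, -0.0], [0.3, 0.954, -0.0], [0.0, -0.0, -1.0]]
force: [0.6, 0.6, 0.7]
opening: 0.0002
t: 2.4
position: [0.5676, -0.1529, 0.2311]
tool_rot: [[-0.954, 0.3, -0.001], [0.3, 0.954, 0.0], [0.001, 0.0, -1.0]]
force: [-0.8, 0.5, 0.3]
opening: 0.0001
2.4 [ 0.5676 -0.1529  0.2311] opening 9.799989611013298e-05 tool cm [-0.78 -0.66 14.31]
[[-0.954  0.3   -0.001]
 [ 0.3    0.954  0.   ]
 [ 0.001  0.    -1.   ]] [-0.26  0.18  0.28  1.67  0.    0.04] [-0.8  0.5  0.3]
```

View pics/wrist1.png

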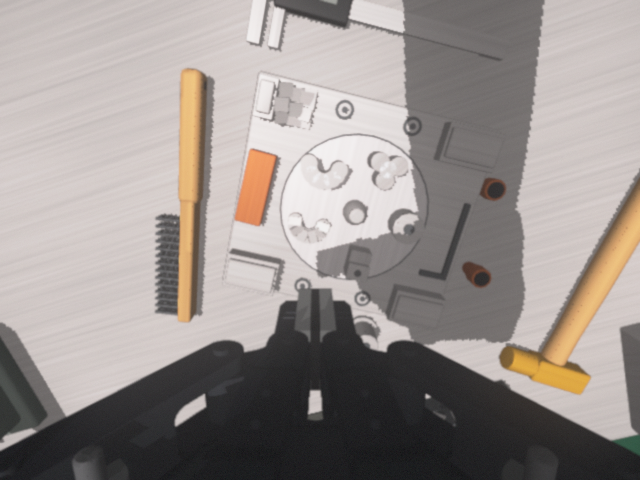

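View pics/side1.png

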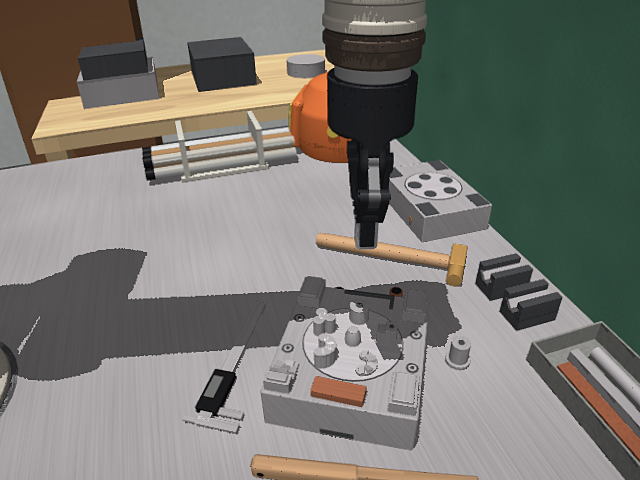

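```bash
python3 - <<'E'
import pickle,numpy as np,cv2
from h import *
S=pickle.load(open('s1.pkl','rb'))
s=S['wrist']
hm,im=topview(s,np.array([.5677,-.1257]))
g=np.clip((np.nan_to_num(hm)-.05)/.045*255,0,255).astype(np.uint8)
cv2.imwrite('pics/top_wrist1.png',cv2.resize(np.hstack([cv2.applyColorMap(g,cv2.COLORMAP_JET),im[:,:,::-1]]),(800,400)))
X=cloud(s).reshape(-1,3);X=X[np.isfinite(X[:,2])]
m=(X[:,2]>.0642)&(X[:,2]<.075)&(np.hypot(X[:,0]-.573,X[:,1]+.1615)<.022)
print(m.sum(),X[m].mean(0),np.percentile(X[m],[2,98],axis=0))
E
```

```text
776 [ 0.57198731 -0.16075155  0.0667975 ] [[ 0.55706381 -0.17441369  0.06442182]
 [ 0.58339234 -0.14320373  0.06959579]]
```

View pics/top_wrist1.png

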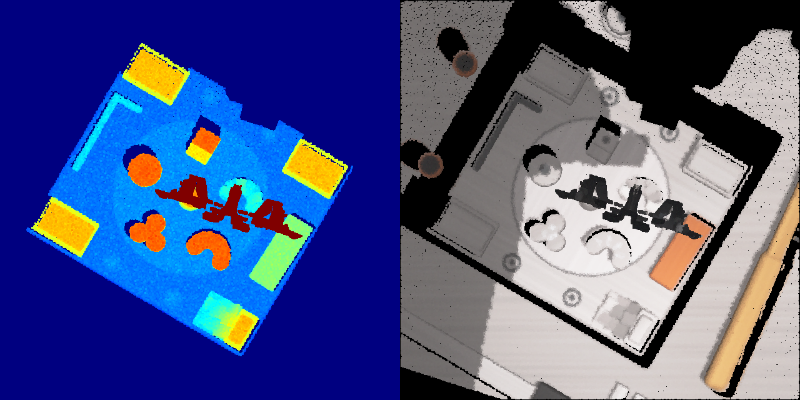

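The wrist view confirms the layout: the stub is at pixel (308,228) and the chipped lock at (285,103). First a sideways correction, then down.

```bash
python3 -m creep '[{"grip":1,"dx":-0.4,"dy":-0.35,"dz":0,"wx":0,"wy":0,"wz":0},{"grip":1,"dx":-0.4,"dy":-0.3,"dz":0,"wx":0,"wy":0,"wz":0},{"grip":1,"dx":0,"dy":0,"dz":0,"wx":0,"wy":0,"wz":0},{"grip":1,"dx":0,"dy":0,"dz":2,"wx":0,"wy":0,"wz":0},{"grip":1,"dx":0,"dy":0,"dz":2.5,"wx":0,"wy":0,"wz":0},{"grip":1,"dx":0,"dy":0,"dz":2.5,"wx":0,"wy":0,"wz":0},{"grip":1,"dx":0,"dy":0,"dz":1,"wx":0,"wy":0,"wz":0},{"grip":1,"dx":0,"dy":0,"dz":0,"wx":0,"wy":0,"wz":0}]';python3 d.py '[.573,-.1615,.088]'
```

```text
t: 3.22
position: [0.5727, -0.1612, 0.1487]
tool_rot: [[-0.954, 0.299, -0.004], [0.299, 0.954, 0.001], [0.004, -0.0, -1.0]]
force: [-0.3, 0.1, 0.5]
opening: 0.0
3.2167 [ 0.5727 -0.1612  0.1487] opening 1.4551815548311198e-05 tool cm [-0.06 -0.02  6.07]
[[-0.954  0.299 -0.004]
 [ 0.299  0.954  0.001]
 [ 0.004 -0.    -1.   ]] [-0.27  0.18  0.12  1.52  0.    0.03] [-0.3  0.1  0.5]
```

```bash
python3 -m creep '[{"grip":1,"dx":0,"dy":0,"dz":1.5,"wx":0,"wy":0,"wz":0},{"grip":1,"dx":0,"dy":0,"dz":1.5,"wx":0,"wy":0,"wz":0},{"grip":1,"dx":0,"dy":0,"dz":1.5,"wx":0,"wy":0,"wz":0},{"grip":1,"dx":0,"dy":0,"dz":0.8,"wx":0,"wy":0,"wz":0},{"grip":1,"dx":0,"dy":0,"dz":0.4,"wx":0,"wy":0,"wz":0},{"grip":1,"dx":0,"dy":0,"dz":0,"wx":0,"wy":0,"wz":0},{"grip":1,"dx":0,"dy":0,"dz":0,"wx":0,"wy":0,"wz":0},{"grip":1,"dx":0,"dy":0,"dz":0,"wx":0,"wy":0,"wz":0}]';python3 d.py '[.573,-.1615,.088]'
python3 - <<'E'
from plant import optics
import cv2
for n in ['side','scene']:
    s=optics.snapshot(n);im=s['pixels'][:,:,::-1]
    cr=im[240:450,240:450] if n=='side' else im[220:380,130:330]
    cv2.imwrite(f'pics/{n}2.png',cv2.resize(cr,None,fx=2.8,fy=2.8))
E
```

```text
t: 3.88
position: [0.5745, -0.1617, 0.0955]
tool_rot: [[-0.954, 0.299, 0.002], [0.299, 0.954, -0.0], [-0.002, 0.0, -1.0]]
force: [-1.2, 0.9, -0.3]
opening: -0.0001
3.8833 [ 0.5745 -0.1617  0.0955] opening -0.00012474451837037368 tool cm [ 0.15 -0.02  0.75]
[[-0.954  0.299  0.002]
 [ 0.299  0.954 -0.   ]
 [-0.002  0.    -1.   ]] [-0.27  0.19  0.03  1.41  0.    0.03] [-1.2  0.9 -0.3]
```

View pics/side2.png

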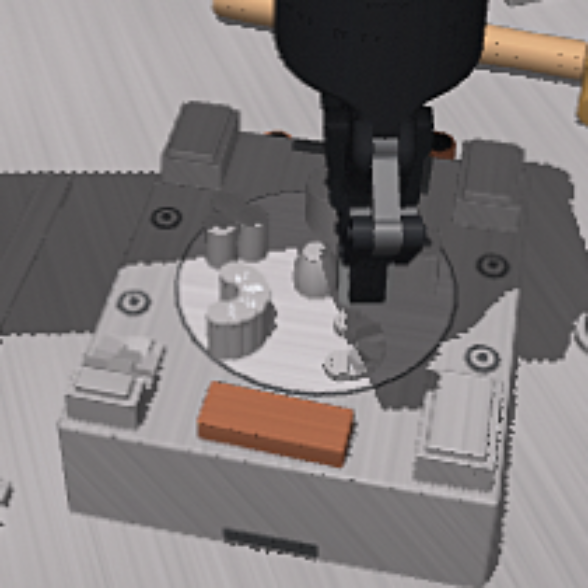

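The side crop shows the shut fingertips at (367,300), above the stub at (355,350), and clear of its neighbours. I'll lower the last 0.7 cm and hold.

```bash
python3 -m creep '[{"grip":1,"dx":0.05,"dy":0,"dz":0.4,"wx":0,"wy":0,"wz":0},{"grip":1,"dx":0,"dy":0,"dz":0.3,"wx":0,"wy":0,"wz":0},{"grip":1,"dx":0,"dy":0,"dz":0,"wx":0,"wy":0,"wz":0},{"grip":1,"dx":0,"dy":0,"dz":0,"wx":0,"wy":0,"wz":0},{"grip":1,"dx":0,"dy":0,"dz":0,"wx":0,"wy":0,"wz":0},{"grip":1,"dx":0,"dy":0,"dz":0,"wx":0,"wy":0,"wz":0},{"grip":1,"dx":0,"dy":0,"dz":0,"wx":0,"wy":0,"wz":0},{"grip":1,"dx":0,"dy":0,"dz":0,"wx":0,"wy":0,"wz":0}]';python3 d.py '[.573,-.1615,.088]'
```

```text
t: 4.65
position: [0.5735, -0.1615, 0.0873]
tool_rot: [[-0.954, 0.299, 0.0], [0.299, 0.954, -0.0], [-0.0, 0.0, -1.0]]
force: [0.1, -0.3, -0.3]
opening: -0.0001
4.65 [ 0.5735 -0.1615  0.0873] opening -5.371464453665069e-05 tool cm [ 0.05 -0.02 -0.07]
[[-0.954  0.299  0.   ]
 [ 0.299  0.954 -0.   ]
 [-0.     0.    -1.   ]] [-0.27  0.19  0.01  1.39 -0.    0.03] [ 0.1 -0.3 -0.3]
```

Now hold for 32 rows, about 2.7 s.

```bash
python3 -m creep '[{"grip":1,"dx":0,"dy":0,"dz":0,"wx":0,"wy":0,"wz":0},{"grip":1,"dx":0,"dy":0,"dz":0,"wx":0,"wy":0,"wz":0},{"grip":1,"dx":0,"dy":0,"dz":0,"wx":0,"wy":0,"wz":0},{"grip":1,"dx":0,"dy":0,"dz":0,"wx":0,"wy":0,"wz":0},{"grip":1,"dx":0,"dy":0,"dz":0,"wx":0,"wy":0,"wz":0},{"grip":1,"dx":0,"dy":0,"dz":0,"wx":0,"wy":0,"wz":0},{"grip":1,"dx":0,"dy":0,"dz":0,"wx":0,"wy":0,"wz":0},{"grip":1,"dx":0,"dy":0,"dz":0,"wx":0,"wy":0,"wz":0}]'
python3 -m creep '[{"grip":1,"dx":0,"dy":0,"dz":0,"wx":0,"wy":0,"wz":0},{"grip":1,"dx":0,"dy":0,"dz":0,"wx":0,"wy":0,"wz":0},{"grip":1,"dx":0,"dy":0,"dz":0,"wx":0,"wy":0,"wz":0},{"grip":1,"dx":0,"dy":0,"dz":0,"wx":0,"wy":0,"wz":0},{"grip":1,"dx":0,"dy":0,"dz":0,"wx":0,"wy":0,"wz":0},{"grip":1,"dx":0,"dy":0,"dz":0,"wx":0,"wy":0,"wz":0},{"grip":1,"dx":0,"dy":0,"dz":0,"wx":0,"wy":0,"wz":0},{"grip":1,"dx":0,"dy":0,"dz":0,"wx":0,"wy":0,"wz":0}]'
python3 -m creep '[{"grip":1,"dx":0,"dy":0,"dz":0,"wx":0,"wy":0,"wz":0},{"grip":1,"dx":0,"dy":0,"dz":0,"wx":0,"wy":0,"wz":0},{"grip":1,"dx":0,"dy":0,"dz":0,"wx":0,"wy":0,"wz":0},{"grip":1,"dx":0,"dy":0,"dz":0,"wx":0,"wy":0,"wz":0},{"grip":1,"dx":0,"dy":0,"dz":0,"wx":0,"wy":0,"wz":0},{"grip":1,"dx":0,"dy":0,"dz":0,"wx":0,"wy":0,"wz":0},{"grip":1,"dx":0,"dy":0,"dz":0,"wx":0,"wy":0,"wz":0},{"grip":1,"dx":0,"dy":0,"dz":0,"wx":0,"wy":0,"wz":0}]'
python3 -m creep '[{"grip":1,"dx":0,"dy":0,"dz":0,"wx":0,"wy":0,"wz":0},{"grip":1,"dx":0,"dy":0,"dz":0,"wx":0,"wy":0,"wz":0},{"grip":1,"dx":0,"dy":0,"dz":0,"wx":0,"wy":0,"wz":0},{"grip":1,"dx":0,"dy":0,"dz":0,"wx":0,"wy":0,"wz":0},{"grip":1,"dx":0,"dy":0,"dz":0,"wx":0,"wy":0,"wz":0},{"grip":1,"dx":0,"dy":0,"dz":0,"wx":0,"wy":0,"wz":0},{"grip":1,"dx":0,"dy":0,"dz":0,"wx":0,"wy":0,"wz":0},{"grip":1,"dx":0,"dy":0,"dz":0,"wx":0,"wy":0,"wz":0}]';python3 d.py '[.573,-.1615,.088]'
```

```text
t: 5.32
position: [0.5734, -0.1614, 0.0873]
tool_rot: [[-0.954, 0.299, -0.0], [0.299, 0.954, -0.0], [0.0, -0.0, -1.0]]
force: [-0.7, -1.0, -0.3]
opening: 0.0002
t: 5.98
position: [0.5735, -0.1614, 0.0873]
tool_rot: [[-0.954, 0.299, 0.0], [0.299, 0.954, -0.0], [-0.0, -0.0, -1.0]]
force: [0.0, -0.8, 0.2]
opening: 0.0
t: 6.65
position: [0.5735, -0.1614, 0.0873]
tool_rot: [[-0.954, 0.299, 0.0], [0.299, 0.954, -0.0], [-0.0, -0.0, -1.0]]
force: [-0.9, 0.2, -1.2]
opening: 0.0005
t: 7.32
position: [0.5735, -0.1614, 0.0873]
tool_rot: [[-0.954, 0.299, -0.0], [0.299, 0.954, -0.0], [0.0, -0.0, -1.0]]
force: [-0.6, -0.1, -0.4]
opening: -0.0001
7.3167 [ 0.5735 -0.1614  0.0873] opening -0.00012810923885064678 tool cm [ 0.04 -0.02 -0.07]
[[-0.954  0.299 -0.   ]
 [ 0.299  0.954 -0.   ]
 [ 0.    -0.    -1.   ]] [-0.27  0.19  0.01  1.39 -0.    0.03] [-0.6 -0.1 -0.4]
```

Held for over 2.7 s. Next, straight up 10 cm, then across. The target is (0.4725, -0.1475).

```bash
python3 -m creep '[{"grip":1,"dx":0,"dy":0,"dz":-1.5,"wx":0,"wy":0,"wz":0},{"grip":1,"dx":0,"dy":0,"dz":-2.5,"wx":0,"wy":0,"wz":0},{"grip":1,"dx":0,"dy":0,"dz":-2.5,"wx":0,"wy":0,"wz":0},{"grip":1,"dx":0,"dy":0,"dz":-2.5,"wx":0,"wy":0,"wz":0},{"grip":1,"dx":0,"dy":0,"dz":-1,"wx":0,"wy":0,"wz":0},{"grip":1,"dx":0,"dy":0,"dz":0,"wx":0,"wy":0,"wz":0},{"grip":1,"dx":0,"dy":0,"dz":0,"wx":0,"wy":0,"wz":0},{"grip":1,"dx":0,"dy":0,"dz":0,"wx":0,"wy":0,"wz":0}]';python3 d.py '[.4725,-.1475,.092]'
python3 - <<'E'
from plant import optics
import numpy as np,pickle,cv2
from h import *
s=optics.snapshot('wrist');cv2.imwrite('pics/wrist3.png',s['pixels'][:,:,::-1])
X=cloud(s).reshape(-1,3);X=X[np.isfinite(X[:,2])]
A=np.radians(59.38-90);R=np.array([[np.cos(A),-np.sin(A)],[np.sin(A),np.cos(A)]])
w=np.array([.4725,-.1475]);L=(X[:,:2]-w)@R
m=(abs(L)<[.021,.028]).all(1)&(X[:,2]>.0635)&(X[:,2]<.09)
lo,hi=np.percentile(L[m],[1,99],axis=0);print(m.sum(),lo,hi,w+R@((lo+hi)/2))
for a in np.arange(-.02,.021,.008):
    k=m&(abs(L[:,1]-a)<.003);print(a.round(3),np.percentile(X[k,2],[10,50,90]).round(4))
E
```

```text
t: 7.98
position: [0.573, -0.1613, 0.1854]
tool_rot: [[-0.954, 0.299, -0.002], [0.299, 0.954, 0.001], [0.002, -0.0, -1.0]]
force: [0.6, 0.0, 0.3]
opening: -0.0002
7.9833 [ 0.573  -0.1613  0.1854] opening -0.00019937407084306936 tool cm [ 9.99 -1.69  9.36]
[[-0.954  0.299 -0.002]
 [ 0.299  0.954  0.001]
 [ 0.002 -0.    -1.   ]] [-0.27  0.19  0.2   1.58  0.    0.03] [0.6 0.  0.3]
3577 [-0.01654313 -0.02081115] [0.01311562 0.0219944 ] [ 0.47132654 -0.14611798]
-0.02 [0.0756 0.0771 0.0808]
-0.012 [0.0761 0.0801 0.0812]
-0.004 [0.0714 0.0745 0.0766]
0.004 [0.067  0.07   0.0729]
0.012 [0.0655 0.0671 0.0689]
0.02 [0.0648 0.066  0.0678]
```

```bash
python3 -m creep '[{"grip":1,"dx":1.5,"dy":-0.25,"dz":0,"wx":0,"wy":0,"wz":0},{"grip":1,"dx":2.5,"dy":-0.4,"dz":0,"wx":0,"wy":0,"wz":0},{"grip":1,"dx":2.5,"dy":-0.4,"dz":0,"wx":0,"wy":0,"wz":0},{"grip":1,"dx":2.5,"dy":-0.4,"dz":0,"wx":0,"wy":0,"wz":0},{"grip":1,"dx":1,"dy":-0.2,"dz":0,"wx":0,"wy":0,"wz":0},{"grip":1,"dx":0,"dy":0,"dz":0,"wx":0,"wy":0,"wz":0},{"grip":1,"dx":0,"dy":0,"dz":0,"wx":0,"wy":0,"wz":0},{"grip":1,"dx":0,"dy":0,"dz":0,"wx":0,"wy":0,"wz":0}]';python3 d.py '[.472,-.147,.092]'
```

```text
t: 8.7
position: [0.4739, -0.1474, 0.1868]
tool_rot: [[-0.954, 0.299, -0.0], [0.299, 0.954, 0.0], [0.0, 0.0, -1.0]]
force: [0.4, -0.3, -0.3]
opening: -0.0001
8.7 [ 0.4739 -0.1474  0.1868] opening -6.27606899974912e-05 tool cm [ 0.19 -0.02  9.48]
[[-0.954  0.299 -0.   ]
 [ 0.299  0.954  0.   ]
 [ 0.     0.    -1.   ]] [-0.3  -0.05 -0.05  1.57  0.    0.  ] [ 0.4 -0.3 -0.3]
```

```bash
python3 -m creep '[{"grip":1,"dx":0.15,"dy":0,"dz":1,"wx":0,"wy":0,"wz":0},{"grip":1,"dx":0,"dy":0,"dz":2,"wx":0,"wy":0,"wz":0},{"grip":1,"dx":0,"dy":0,"dz":2,"wx":0,"wy":0,"wz":0},{"grip":1,"dx":0,"dy":0,"dz":2,"wx":0,"wy":0,"wz":0},{"grip":1,"dx":0,"dy":0,"dz":1,"wx":0,"wy":0,"wz":0},{"grip":1,"dx":0,"dy":0,"dz":0.5,"wx":0,"wy":0,"wz":0},{"grip":1,"dx":0,"dy":0,"dz":0,"wx":0,"wy":0,"wz":0},{"grip":1,"dx":0,"dy":0,"dz":0,"wx":0,"wy":0,"wz":0}]';python3 -m creep '[{"grip":1,"dx":0,"dy":0,"dz":0,"wx":0,"wy":0,"wz":0},{"grip":1,"dx":0,"dy":0,"dz":0,"wx":0,"wy":0,"wz":0}]';python3 d.py '[.472,-.147,.092]'
python3 - <<'E'
from plant import optics
import cv2
for n in ['side']:
    s=optics.snapshot(n);im=s['pixels'][:,:,::-1]
    cv2.imwrite(f'pics/{n}4.png',cv2.resize(im[240:450,200:440],None,fx=2.8,fy=2.8))
E
```

```text
t: 9.37
position: [0.472, -0.1469, 0.1027]
tool_rot: [[-0.954, 0.299, 0.0], [0.299, 0.954, -0.0], [-0.0, -0.0, -1.0]]
force: [-0.4, 0.6, 0.5]
opening: -0.0003
t: 9.53
position: [0.4723, -0.147, 0.1034]
tool_rot: [[-0.954, 0.299, 0.002], [0.299, 0.954, -0.0], [-0.002, 0.0, -1.0]]
force: [-0.3, 0.3, 0.7]
opening: -0.0002
9.5333 [ 0.4723 -0.147   0.1034] opening -0.00021925103494093974 tool cm [ 0.03 -0.01  1.14]
[[-0.954  0.299  0.002]
 [ 0.299  0.954 -0.   ]
 [-0.002  0.    -1.   ]] [-0.3  -0.06 -0.22  1.41  0.    0.  ] [-0.3  0.3  0.7]
```

View pics/side4.png

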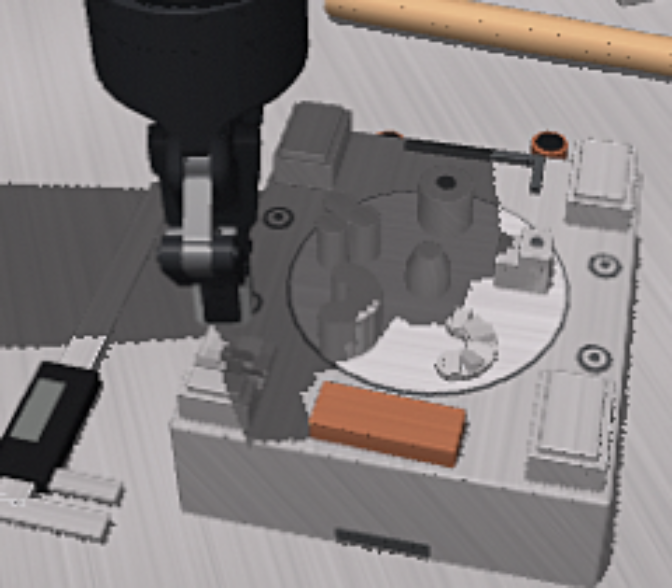

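The fingertips at (222,310) are above the chipped lock at (225,375). I'll lower 1 cm and hold.

```bash
python3 -m creep '[{"grip":1,"dx":0,"dy":0,"dz":0.5,"wx":0,"wy":0,"wz":0},{"grip":1,"dx":0,"dy":0,"dz":0.45,"wx":0,"wy":0,"wz":0},{"grip":1,"dx":0,"dy":0,"dz":0,"wx":0,"wy":0,"wz":0},{"grip":1,"dx":0,"dy":0,"dz":0,"wx":0,"wy":0,"wz":0},{"grip":1,"dx":0,"dy":0,"dz":0,"wx":0,"wy":0,"wz":0},{"grip":1,"dx":0,"dy":0,"dz":0,"wx":0,"wy":0,"wz":0},{"grip":1,"dx":0,"dy":0,"dz":0,"wx":0,"wy":0,"wz":0},{"grip":1,"dx":0,"dy":0,"dz":0,"wx":0,"wy":0,"wz":0}]';python3 d.py '[.472,-.147,.092]'
```

```text
t: 10.25
position: [0.4717, -0.1469, 0.0929]
tool_rot: [[-0.954, 0.299, 0.0], [0.299, 0.954, -0.0], [-0.0, 0.0, -1.0]]
force: [-0.3, 0.4, -0.5]
opening: -0.0
10.25 [ 0.4717 -0.1469  0.0929] opening -1.4161550948612265e-05 tool cm [-0.03 -0.01  0.09]
[[-0.954  0.299  0.   ]
 [ 0.299  0.954 -0.   ]
 [-0.     0.    -1.   ]] [-0.3  -0.05 -0.23  1.39  0.    0.  ] [-0.3  0.4 -0.5]
```

```bash
python3 -m creep '[{"grip":1,"dx":0,"dy":0,"dz":0,"wx":0,"wy":0,"wz":0},{"grip":1,"dx":0,"dy":0,"dz":0,"wx":0,"wy":0,"wz":0},{"grip":1,"dx":0,"dy":0,"dz":0,"wx":0,"wy":0,"wz":0},{"grip":1,"dx":0,"dy":0,"dz":0,"wx":0,"wy":0,"wz":0},{"grip":1,"dx":0,"dy":0,"dz":0,"wx":0,"wy":0,"wz":0},{"grip":1,"dx":0,"dy":0,"dz":0,"wx":0,"wy":0,"wz":0},{"grip":1,"dx":0,"dy":0,"dz":0,"wx":0,"wy":0,"wz":0},{"grip":1,"dx":0,"dy":0,"dz":0,"wx":0,"wy":0,"wz":0}]'
python3 -m creep '[{"grip":1,"dx":0,"dy":0,"dz":0,"wx":0,"wy":0,"wz":0},{"grip":1,"dx":0,"dy":0,"dz":0,"wx":0,"wy":0,"wz":0},{"grip":1,"dx":0,"dy":0,"dz":0,"wx":0,"wy":0,"wz":0},{"grip":1,"dx":0,"dy":0,"dz":0,"wx":0,"wy":0,"wz":0},{"grip":1,"dx":0,"dy":0,"dz":0,"wx":0,"wy":0,"wz":0},{"grip":1,"dx":0,"dy":0,"dz":0,"wx":0,"wy":0,"wz":0},{"grip":1,"dx":0,"dy":0,"dz":0,"wx":0,"wy":0,"wz":0},{"grip":1,"dx":0,"dy":0,"dz":0,"wx":0,"wy":0,"wz":0}]'
python3 -m creep '[{"grip":1,"dx":0,"dy":0,"dz":0,"wx":0,"wy":0,"wz":0},{"grip":1,"dx":0,"dy":0,"dz":0,"wx":0,"wy":0,"wz":0},{"grip":1,"dx":0,"dy":0,"dz":0,"wx":0,"wy":0,"wz":0},{"grip":1,"dx":0,"dy":0,"dz":0,"wx":0,"wy":0,"wz":0},{"grip":1,"dx":0,"dy":0,"dz":0,"wx":0,"wy":0,"wz":0},{"grip":1,"dx":0,"dy":0,"dz":0,"wx":0,"wy":0,"wz":0},{"grip":1,"dx":0,"dy":0,"dz":0,"wx":0,"wy":0,"wz":0},{"grip":1,"dx":0,"dy":0,"dz":0,"wx":0,"wy":0,"wz":0}]'
python3 -m creep '[{"grip":1,"dx":0,"dy":0,"dz":0,"wx":0,"wy":0,"wz":0},{"grip":1,"dx":0,"dy":0,"dz":0,"wx":0,"wy":0,"wz":0},{"grip":1,"dx":0,"dy":0,"dz":0,"wx":0,"wy":0,"wz":0},{"grip":1,"dx":0,"dy":0,"dz":0,"wx":0,"wy":0,"wz":0},{"grip":1,"dx":0,"dy":0,"dz":0,"wx":0,"wy":0,"wz":0},{"grip":1,"dx":0,"dy":0,"dz":0,"wx":0,"wy":0,"wz":0},{"grip":1,"dx":0,"dy":0,"dz":0,"wx":0,"wy":0,"wz":0},{"grip":1,"dx":0,"dy":0,"dz":0,"wx":0,"wy":0,"wz":0}]'
python3 -m creep '[{"grip":1,"dx":0,"dy":0,"dz":-1.5,"wx":0,"wy":0,"wz":0},{"grip":1,"dx":0,"dy":0,"dz":-2.5,"wx":0,"wy":0,"wz":0},{"grip":1,"dx":0,"dy":0,"dz":-2.5,"wx":0,"wy":0,"wz":0},{"grip":1,"dx":0,"dy":0,"dz":-2.5,"wx":0,"wy":0,"wz":0},{"grip":1,"dx":0,"dy":0,"dz":-2.5,"wx":0,"wy":0,"wz":0},{"grip":1,"dx":0,"dy":0,"dz":-1.5,"wx":0,"wy":0,"wz":0},{"grip":1,"dx":0,"dy":0,"dz":0,"wx":0,"wy":0,"wz":0},{"grip":1,"dx":0,"dy":0,"dz":0,"wx":0,"wy":0,"wz":0}]';python3 d.py '[.20,.46,.23]'
```

```text
t: 10.92
position: [0.4717, -0.1468, 0.0928]
tool_rot: [[-0.954, 0.299, -0.0], [0.299, 0.954, 0.0], [0.0, -0.0, -1.0]]
force: [0.6, 0.3, -0.1]
opening: 0.0
t: 11.58
position: [0.4717, -0.1468, 0.0928]
tool_rot: [[-0.954, 0.299, 0.0], [0.299, 0.954, 0.0], [-0.0, 0.0, -1.0]]
force: [-0.2, -0.4, 0.0]
opening: 0.0003
t: 12.25
position: [0.4717, -0.1468, 0.0928]
tool_rot: [[-0.954, 0.299, 0.0], [0.299, 0.954, -0.0], [-0.0, -0.0, -1.0]]
force: [0.3, -0.8, 0.1]
opening: -0.0
t: 12.92
position: [0.4717, -0.1468, 0.0928]
tool_rot: [[-0.954, 0.299, 0.0], [0.299, 0.954, -0.0], [-0.0, -0.0, -1.0]]
force: [-0.2, 0.1, 0.5]
opening: 0.0001
t: 13.58
position: [0.4721, -0.1469, 0.2232]
tool_rot: [[-0.954, 0.299, 0.001], [0.299, 0.954, -0.0], [-0.001, -0.0, -1.0]]
force: [0.3, 0.0, -0.0]
opening: -0.0001
13.5833 [ 0.4721 -0.1469  0.2232] opening -9.789801376997734e-05 tool cm [44.12 49.78 -0.74]
[[-0.954  0.299  0.001]
 [ 0.299  0.954 -0.   ]
 [-0.001 -0.    -1.   ]] [-0.3  -0.05  0.02  1.64 -0.    0.  ] [ 0.3  0.  -0. ]
```

```bash
python3 -m creep '[{"grip":1,"dx":1,"dy":1.1,"dz":0,"wx":0,"wy":0,"wz":0},{"grip":1,"dx":2,"dy":2.25,"dz":0,"wx":0,"wy":0,"wz":0},{"grip":1,"dx":2,"dy":2.25,"dz":0,"wx":0,"wy":0,"wz":0},{"grip":1,"dx":2,"dy":2.25,"dz":0,"wx":0,"wy":0,"wz":0},{"grip":1,"dx":2,"dy":2.25,"dz":0,"wx":0,"wy":0,"wz":0},{"grip":1,"dx":2,"dy":2.25,"dz":0,"wx":0,"wy":0,"wz":0},{"grip":1,"dx":2,"dy":2.25,"dz":0,"wx":0,"wy":0,"wz":0},{"grip":1,"dx":2,"dy":2.25,"dz":0,"wx":0,"wy":0,"wz":0}]'
python3 -m creep '[{"grip":1,"dx":2,"dy":2.25,"dz":0,"wx":0,"wy":0,"wz":0},{"grip":1,"dx":2,"dy":2.25,"dz":0,"wx":0,"wy":0,"wz":0},{"grip":1,"dx":2,"dy":2.25,"dz":0,"wx":0,"wy":0,"wz":0},{"grip":1,"dx":2,"dy":2.25,"dz":0,"wx":0,"wy":0,"wz":0},{"grip":1,"dx":2,"dy":2.25,"dz":0,"wx":0,"wy":0,"wz":0},{"grip":1,"dx":2,"dy":2.25,"dz":0,"wx":0,"wy":0,"wz":0},{"grip":1,"dx":2,"dy":2.25,"dz":0,"wx":0,"wy":0,"wz":0},{"grip":1,"dx":2,"dy":2.25,"dz":0,"wx":0,"wy":0,"wz":0}]'
python3 -m creep '[{"grip":1,"dx":2,"dy":2.25,"dz":0,"wx":0,"wy":0,"wz":0},{"grip":1,"dx":2,"dy":2.25,"dz":0,"wx":0,"wy":0,"wz":0},{"grip":1,"dx":2,"dy":2.25,"dz":0,"wx":0,"wy":0,"wz":0},{"grip":1,"dx":2,"dy":2.25,"dz":0,"wx":0,"wy":0,"wz":0},{"grip":1,"dx":1,"dy":1.1,"dz":0,"wx":0,"wy":0,"wz":0},{"grip":1,"dx":0,"dy":0,"dz":0,"wx":0,"wy":0,"wz":0},{"grip":1,"dx":0,"dy":0,"dz":0,"wx":0,"wy":0,"wz":0},{"grip":1,"dx":0,"dy":0,"dz":0,"wx":0,"wy":0,"wz":0}]'
python3 -m creep '[{"grip":1,"dx":0,"dy":0,"dz":0,"wx":0,"wy":0,"wz":0},{"grip":1,"dx":0,"dy":0,"dz":0,"wx":0,"wy":0,"wz":0},{"grip":1,"dx":0,"dy":0,"dz":0,"wx":0,"wy":0,"wz":0},{"grip":1,"dx":0,"dy":0,"dz":0,"wx":0,"wy":0,"wz":0}]'
python3 - <<'E'
from plant import optics
import cv2,pickle,numpy as np
S=pickle.load(open('s0.pkl','rb'))
for n in ['side','scene']:
    s=optics.snapshot(n);cv2.imwrite(f'pics/{n}5.png',s['pixels'][:,:,::-1])
    a=s['z_map'];b=S[n]['z_map'];d=(abs(a-b)>.012)&(a>0)&(b>0)
    d=cv2.morphologyEx(d.astype(np.uint8),cv2.MORPH_OPEN,np.ones((3,3)))
    k,l,st,c=cv2.connectedComponentsWithStats(d);print(n,st[1:].tolist()[:10])
E
```

```text
t: 14.25
position: [0.3771, 0.0602, 0.2214]
tool_rot: [[-0.954, 0.299, -0.002], [0.299, 0.954, -0.0], [0.002, -0.001, -1.0]]
force: [1.0, -0.0, -0.2]
opening: 0.0
t: 14.92
position: [0.2782, 0.2794, 0.2215]
tool_rot: [[-0.954, 0.299, -0.001], [0.299, 0.954, -0.001], [0.001, -0.001, -1.0]]
force: [1.0, 0.6, -0.1]
opening: -0.0001
t: 15.58
position: [0.2241, 0.4009, 0.2221]
tool_rot: [[-0.954, 0.299, -0.001], [0.299, 0.954, -0.001], [0.0, -0.002, -1.0]]
force: [-0.2, -0.2, 0.1]
opening: 0.0002
t: 15.92
position: [0.2248, 0.4014, 0.2229]
tool_rot: [[-0.954, 0.3, 0.0], [0.3, 0.954, 0.0], [-0.0, 0.0, -1.0]]
force: [-0.3, 0.2, 0.4]
opening: -0.0
side [[0, 0, 78, 117, 6152], [150, 0, 3, 2, 6], [358, 0, 3, 2, 6], [175, 138, 3, 3, 9], [13, 149, 3, 3, 9]]
scene [[94, 0, 13, 9, 72], [159, 0, 20, 38, 402], [352, 0, 14, 8, 82], [31, 16, 3, 3, 9], [156, 43, 24, 53, 461], [100, 49, 23, 49, 356]]
```

View pics/scene5.png

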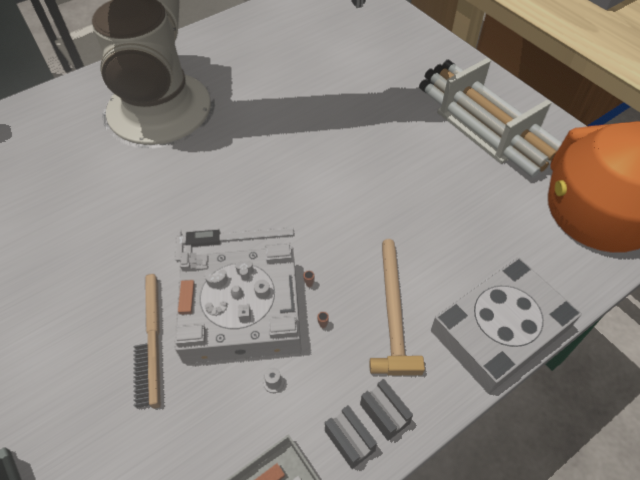

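Everything lies as it did at the start; the depth changes are only where the robot is. The hand is about 0.5 m from the nearest die corner, so I'm handing in.

```bash
python3 -c "
from plant import arm
print(arm.finish_job())"
```

```text
the job is handed in; nothing more can be done
None
```

I pointed at both places in the order asked, then drew the hand away and handed the job in. Simulated time at the last check was about 16 s of the 46 s allowed.

- **Broken core:** the shut fingertips were held at (0.5735, -0.1614, 0.0873), about 2 cm above the stub, for over 2.7 s. I then raised the hand 10 cm and went across.
- **Chipped lock:** they were held at (0.4717, -0.1468, 0.0928), about 2 cm above the middle of the break and about 12 mm above the end that still stands. This hold was also over 2.7 s.
- **Retreat:** the hand finished about 0.5 m from the nearest corner of the die.

**Last checks:** the forces read at the end of each move stayed at noise level, around 1 N. Comparing depth in the two fixed cameras before and after showed changes only around the robot, plus a few 2–3 pixel specks that I took for noise. The two fixed cameras disagreed by about 3 mm in x on where the die is, so I used their average. The wrist camera agreed with that to 1–2 mm.

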